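Erect the folding sample crate

TASK

The folding crate lies collapsed on the bench with a cover-glass box left on one of its long sides. First set the cover-glass box aside, flat on the bench, then erect the crate: swing up the two long sides, and after them the two sprung end walls until they snap in behind the catches, so that all four walls stand upright by themselves. Leave the bottles, the objective case and the air blower standing where they are.

Things in the scene. Friction and masses are not known exactly. Their poses are not given: they have to be found in the camera images.
- crate: grey plastic folding crate, fixed. Origin: centre of its underside on the bench; x across (168 mm), y along (228 mm), z up; it may be turned any way. Low base: floor top 6 mm, long rails to 33 mm, end rails to 21 mm. Its four walls, 6 mm thick, start folded inward, outer faces up, each with a pull lug standing up; erected, the rims are about 74 mm high and the lugs point outward
- side_a (a joint): long side on the crate's -x edge: 0 folded flat inward, 1.57 upright, stop at 1.59. Stiff friction hinge (0.06 N m): stays where it is left. Hinge axis (middle of the thickness) along y at x = -76 mm, height 24 mm; 50 mm from hinge to free edge, 218 mm long. Flat, its upper face is 27 mm and its lug top 47 mm high. The long sides lie over the end walls, so come up first
- side_b (a joint): the mirror image of side_a on the crate's +x edge (hinge axis at x = +76 mm); it may start partly raised, up to 0.5 rad
- end_a (a joint): end wall on the crate's +y edge: 0 folded flat inward, stop at 1.61. A hinge spring (0.03 N m flat, 0.11 N m upright) folds it flat again unless the catches hold it; then it rests at about 1.54. Hinge axis along x at y = +106 mm, height 11 mm; 62 mm from hinge to free edge, 141 mm wide, 2.5 mm clear of each upright long side. Flat, its upper face is 14 mm and its lug top 34 mm high
- end_b (a joint): the mirror image of end_a on the crate's -y edge (hinge axis at y = -106 mm)
- catch_b_end_a (a point): nose of one of the four sprung catch tongues, at both upper corners of each long side. Its ramped nose stands 5.5 mm out of the inner face. The rising end wall pushes two noses aside from about 1.2 rad on (5 to 10 N at the lug) and they snap back behind it just before its stop, so push it right to the stop
- side_a_lug (a point): side_a, its pull lug: a block standing 20 mm off the outer face at the middle of the free edge, 20 mm wide along the hinge, 9 mm thick (and centred 4.5 mm inside the free edge). This point lies in the lug, 13 mm off the outer face and 7 mm short of the lug's end; it moves with the wall
- side_b_lug (a point): side_b, its pull lug: a block standing 20 mm off the outer face at the middle of the free edge, 20 mm wide along the hinge, 9 mm thick (and centred 4.5 mm inside the free edge). This point lies in the lug, 13 mm off the outer face and 7 mm short of the lug's end; it moves with the wall
- end_a_lug (a point): end_a, its pull lug: a block standing 20 mm off the outer face at the middle of the free edge, 20 mm wide along the hinge, 9 mm thick (and centred 4.5 mm inside the free edge). This point lies in the lug, 13 mm off the outer face and 7 mm short of the lug's end; it moves with the wall
- end_b_lug (a point): end_b, its pull lug: a block standing 20 mm off the outer face at the middle of the free edge, 20 mm wide along the hinge, 9 mm thick (and centred 4.5 mm inside the free edge). This point lies in the lug, 13 mm off the outer face and 7 mm short of the lug's end; it moves with the wall
- cover_glass_box: small clear plastic box with closed lid (30 x 52 x 18 mm, the 52 mm along its y; lip and hinge to 36 mm), lying flat on side_a, its underside 27 mm above the bench. Origin at the centre of its underside, z up. About 30 g. The bench is free for x 0.38 to 0.66 m, y -0.40 to 0.20 m except for the crate and the things listed here
- stain_bottle: small brown dropper bottle standing near the crate, 38 mm across, 87 mm tall; origin at the centre of its underside
- objective_case: pale round objective case with a black foot, 42 mm across, 74 mm tall; origin at the centre of its underside
- lens_blower: black rubber air blower standing on its foot, 46 mm across, 95 mm tall; origin at the centre of its underside
- reagent_bottle: round reagent bottle with a screw cap, 86 mm across, 184 mm tall, standing at the back of the bench; origin at the centre of its underside
Not all that is in view belongs to the job. Of the things like the cover_glass_box, leave any that is black or blue; of the rest the smaller one is meant.

How it is judged:
By the outcome, as a careful person would: the job done as asked, in the order asked, and still so for the second after the job is handed in, with the robot touching nothing.
It also fails if it takes over 72 s, if anything falls off the work surface, if the arm or the gripper's body presses on something with over 40 N, if the wrist force passes 120 N, or if a joint passes its speed limit or range.

ROBOT

A 6-joint arm with a two-finger parallel gripper is mounted at the origin on a cart in front of the work surface, level with it; the furniture and walls round the work are solid. World frame = base frame: x ahead of the robot, y to its left, z up, the work surface at z = 0. Lengths are in m, angles in rad, forces in N, time in s.
With the tool pointing down it reaches from about 0.3 to 0.775 m from the base axis. Payload 14.6 kg.
Tool frame: the origin (TCP) lies midway between the tips of the shut fingers; the grasp point (between the pads) lies 19 mm behind it; z points along the fingers, y is the line along which they close (so a half turn about z gives the same grasp; the last joint's range is limited). The gripper opens to 94 mm and grips with 3 to 60 N. Pads are 16 mm wide; open, the fingers measure 119 mm over their backs; the gripper's body (75 mm by 177 mm) begins 78 mm behind the grasp point.
Start: joints at [1.266, 0.3, 1.521, -0, 1.321, -0.067], TCP at [0.13, 0.535, 0.205] pointing down, gripper open.
Joint ranges: [-3.03, 3.03], [-0.79, 2.21], [0.23, 2.52], [-1.04, 4.18], [0, 3.07], [-2.55, 2.55]. Speed limits (rad/s): [2.22, 2.22, 2.57, 3.14, 3.14, 3.14].

INTERFACE

Orientations are given as [roll, pitch, yaw] about the fixed x, y, z axes, in that order (R = Rz(yaw) Ry(pitch) Rx(roll)).
In Python, from station import ctrl gives the robot as it stands. The module is installed in compiled form; this text tells all that it offers.
- The arm moves only by the tool servo_tool, never from a script. Its argument "plan" is a list of rows, each a list of 7 numbers: the opening in per cent of the stroke, from 0 (shut) to 100 (fully open), then the shift along the tool's x, y, z in m, then the turn, a rotation vector about the tool's x, y, z in rad. A call has exactly 8 rows; each row shifts and turns the commanded pose from where the row before left it, along the tool's axes as they then stand; what a row does not reach is not made up. A row lasts 1/8 s, in which the tool goes at most 62.5 mm and 10.7 degrees, less where a joint would pass 70% of its speed; a pose out of reach is approached as far as the arm can. A call with a gripper value outside its range is refused whole. The fingers move at their own pace and stop on an object; "force" is the grip in N (left out, the last holds). Time passes only in rows, so rows that do not move let the fingers close, or fill a call up. It gives the time, the measured TCP pose, the force, the opening and the grip force at its end, in the units of the state.
- ctrl.get_obs(): the state, without advancing time (a new reading comes with each control period).
- ctrl.camera(name): name is "scene" or "top"; returns a dict with "pixels" (384x512x3 uint8, red, green, blue), "z_map" (384x512 float32, m along the optical axis (not along the pixel's ray), 0 where there is no reading), "mtx" (3x3 intrinsics, pixels), "pose" (4x4, takes a point from camera to world coordinates). Camera axes: x right, y up, looking along -z (the intrinsics and any distortion apply to the point x, -y, -z); pixel columns grow to the right and rows downward; lengths in m; the calibration is good to about 2 mm. A picture is of the moment at which its call begins.
- ctrl.hand_in(): hands the job in; it is judged then, once.
The state is a dict: "time_s": time; "qpos": joint angles; "joint_vel": joint speeds; "tau": joint torques, N m; "ee_pos": TCP position; "eef_rot": TCP orientation; "force": force on the tool from outside, world axes, zero at the start; "moment": the same for the moment, N m; "grip_width": finger opening in m; "grip_force": force on a finger pad.
Only numpy, scipy, OpenCV 4.12 (cv2) and the standard library are available. Lean on these libraries where they do the work, as an engineer would, in place of code of your own. Each camera call takes 0.05 s, during which the arm holds its last target. There are 200 camera calls.

## Working session

There is one attempt and no reset: what is moved stays moved. The work goes in short steps, Python scripts to look and compute and a tool call to move; the robot and the scene stay as the last step left them, time stands still between calls to the robot, and variables do not carry over. Pictures are saved under pics/ and viewed, at most 10 in all, crops included, and the job is handed in when it is done.

Besides the shell and the picture viewer there is one more tool, called after "Call:" as name(argument=value, ...), one argument or row to a line, values as JSON. servo_tool: Moves the arm, as the interface text tells. Its arguments: {"type":"object","properties":{"plan":{"type":"array","items":{"type":"array","items":{"type":"number"}}},"force":{"type":"number"}},"required":["plan"]}

```bash
mkdir -p pics
python3 - <<'E'
from station import ctrl
import numpy as np,cv2
o=ctrl.get_obs(); print({k:np.round(v,3) for k,v in o.items()})
for n in("top","scene"):
    c=ctrl.camera(n); np.savez(n+".npz",**c)
    cv2.imwrite(f"pics/{n}0.png",cv2.resize(c["pixels"][:,:,::-1],(768,576)))
    print(n,np.round(c["mtx"],1).tolist(),np.round(c["pose"],3).tolist(),c.keys())
E
```

```text
{'time_s': np.float64(0.0), 'qpos': array([ 1.266,  0.3  ,  1.522,  0.   ,  1.321, -0.067]), 'joint_vel': array([-0.   , -0.001,  0.   ,  0.   ,  0.   , -0.002]), 'tau': array([ 2.0000e-03, -5.3181e+01, -3.5273e+01,  7.1000e-02,  2.4000e-02,
       -0.0000e+00]), 'ee_pos': array([0.129, 0.534, 0.205]), 'eef_rot': array([-3.14 , -0.   ,  2.904]), 'force': array([-0.317,  0.487,  0.356]), 'moment': array([0.01 , 0.008, 0.056]), 'grip_force': np.float64(0.0), 'grip_width': np.float64(0.094)}
top [[375.6, 0.0, 252.1], [0.0, 375.6, 182.6], [0.0, 0.0, 1.0]] [[0.01, 0.984, -0.177, 0.411], [-0.999, 0.016, 0.037, -0.028], [0.039, 0.177, 0.983, 1.026], [0.0, 0.0, 0.0, 1.0]] dict_keys(['pixels', 'z_map', 'mtx', 'pose'])
scene [[384.3, 0.0, 259.4], [0.0, 384.3, 193.0], [0.0, 0.0, 1.0]] [[0.515, 0.615, -0.597, 0.04], [-0.857, 0.354, -0.374, -0.378], [-0.019, 0.705, 0.709, 0.713], [0.0, 0.0, 0.0, 1.0]] dict_keys(['pixels', 'z_map', 'mtx', 'pose'])
```

View pics/top0.png

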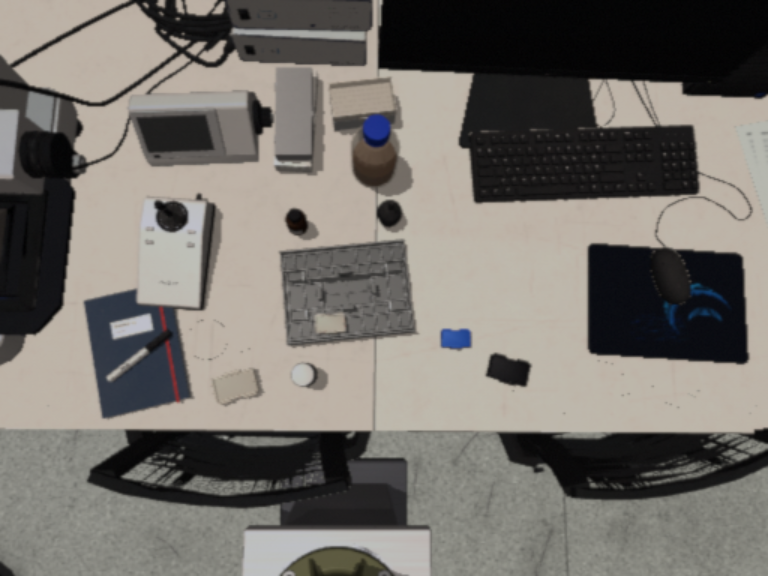

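View pics/scene0.png

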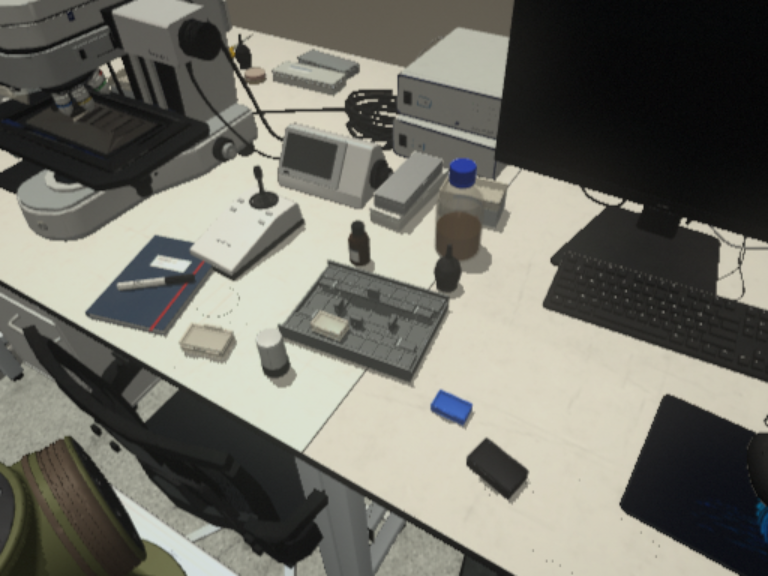

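Candidates like the cover-glass box, in enlarged top-image pixels: the clear one on the crate (330,323), a larger clear one on the bench (237,386), a blue one (456,338) and a black one (508,370). The clear one on the crate fits, because it is the smaller of the non-black, non-blue ones. It lies on the near long side, so side_a is nearest the robot. Next I confirm this in a crop and measure.

```bash
cat > h.py <<'E'
import numpy as np,cv2
def cloud(c):
    z=c["z_map"];K=c["mtx"];v,u=np.indices(z.shape)
    P=np.stack([(u-K[0,2])/K[0,0]*z,-(v-K[1,2])/K[1,1]*z,-z],-1)
    T=c["pose"];W=P@T[:3,:3].T+T[:3,3];W[z<=0]=np.nan;return W
def rect(W,m):
    p=(W[m][:,:2]*1000).astype(np.float32);return cv2.minAreaRect(p),len(p)
E
python3 - <<'E'
from h import *
for n in("top","scene"):
    c=np.load(n+".npz");W=cloud(c)
    m=(W[...,2]>.012)&(W[...,0]>.3)&(W[...,0]<.75)&(abs(W[...,1]+.1)<.32)
    k,l,s,ce=cv2.connectedComponentsWithStats(m.astype(np.uint8))
    for i in range(1,k):
        if s[i,4]>40:
            q=l==i;(r,_)=rect(W,q);print(n,np.round(ce[i]*1.5),s[i,4],np.round(r[0],1),np.round(r[1],1),round(r[2],1),'zmax',round(float(W[q][:,2].max()),3), 'med',np.round(np.median(W[q],0),3))
c=np.load("top.npz");s=np.load("scene.npz")
a=cv2.resize(c["pixels"][150:240,175:290,::-1],None,fx=6,fy=6,interpolation=2)[:300*2]
b=cv2.resize(s["pixels"][165:260,180:305,::-1],None,fx=6,fy=6,interpolation=2)
cv2.imwrite("pics/c1.png",a);cv2.imwrite("pics/c2.png",b)
# box surface
W=cloud(c);K=c["mtx"]
sub=W[200:228,200:240]
np.set_printoptions(linewidth=250)
print((sub[::2,::2,2]*1000).round())
E
```

```text
top [495. 196.] 50 [ 744.8 -286.6] [72. 10.] 89.8 zmax 0.02 med [ 0.747 -0.282  0.015]
top [389. 212.] 230 [702.1 -83.6] [41.5 41.8] 37.6 zmax 0.097 med [ 0.698 -0.082  0.058]
top [297. 221.] 206 [681.5  81.8] [30.7 37.1] 34.5 zmax 0.092 med [0.676 0.08  0.062]
top [346. 291.] 4437 [560.2  -9. ] [168.7 228.1] 6.6 zmax 0.056 med [ 0.558 -0.008  0.027]
top [456. 337.] 229 [ 479.7 -206.1] [32.7 49.9] 0.4 zmax 0.023 med [ 0.479 -0.206  0.018]
top [509. 369.] 456 [ 424.  -299.8] [70.4 47.6] 76.0 zmax 0.03 med [ 0.424 -0.298  0.025]
top [304. 374.] 226 [411.8  60.2] [38.3 38.9] 4.2 zmax 0.08 med [0.413 0.059 0.074]
top [235. 385.] 536 [392.5 182.1] [50.  74.3] 16.2 zmax 0.031 med [0.392 0.181 0.026]
scene [358. 242.] 314 [675.   80.7] [31.  37.9] 37.0 zmax 0.086 med [0.67  0.077 0.051]
scene [447. 270.] 328 [691.9 -88.7] [31.8 43.6] 30.0 zmax 0.094 med [ 0.688 -0.089  0.048]
scene [356. 323.] 4383 [519.  -12.7] [244.1 228.5] 6.8 zmax 0.074 med [ 0.515 -0.007  0.025]
scene [339. 305.] 61 [557.1  42.3] [38.5 14.9] 26.2 zmax 0.035 med [0.547 0.037 0.023]
scene [206. 339.] 563 [388.1 182.3] [5
[... 697 characters left out ...]
6. 43. 46. 47. 25. 29. 25. 29. 28.]
 [31. 26. 26. 10. 27. 46. 45. 44. 47. 50. 42. 46. 45. 46. 46. 24. 26. 28. 23. 24.]
 [28. 24. 30. 28. 29. 42. 45. 46. 44. 46. 44. 44. 49. 46. 46. 39. 26. 26. 24. 23.]
 [29. 28. 26. 24. 24. 44. 43. 46. 49. 44. 43. 50. 48. 47. 47. 47. 26. 24. 24. 22.]
 [26. 26. 25. 27. 27. 24. 46. 46. 47. 44. 45. 46. 45. 45. 44. 47. 25. 26. 27. 24.]
 [28. 30. 25. 28. 32. 26. 44. 45. 46. 45. 47. 47. 47. 47. 47. 50. 27. 26. 29. 22.]
 [30. 24. 24. 24. 29. 27. 26. 28. 28. 26. 24. 26. 28. 29. 28. 29. 31. 30. 30. 28.]
 [28. 29. 24. 28. 29. 28. 27. 28. 26. 29. 31. 28. 29. 28. 35. 35. 35. 33. 38. 34.]
 [28. 29. 27. 24. 22. 36. 37. 36. 36. 32. 36. 34. 28. 19. 10.  3.  0.  3.  2.  4.]]
```

View pics/c1.png

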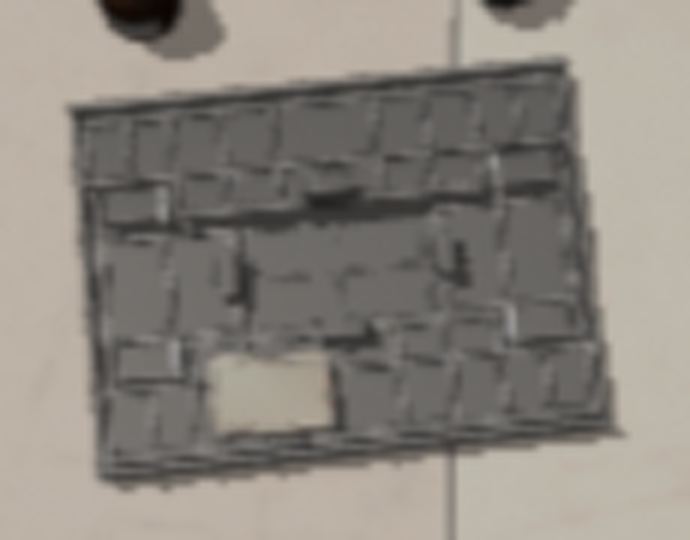

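View pics/c2.png

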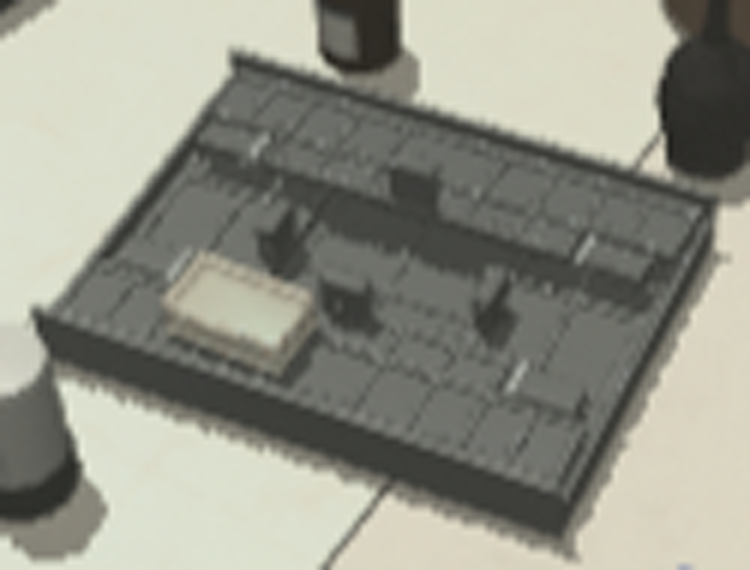

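The crop shows the clear cream box at crop pixel (270,390) on the near side, just left of side_a's lug at (350,335). Side_b's lug is at (335,197), and that side is slightly raised. The end lugs are at (240,275) and (460,262). Box confirmed.

```bash
cat >> h.py <<'E'
from scipy.spatial.transform import Rotation as Ro
TH=np.radians(6.6);C=np.array([.5602,-.009,0])
RC=Ro.from_euler('z',TH).as_matrix()
loc=lambda W:(W-C)@RC
wor=lambda p:RC@np.asarray(p,float)+C
def rows(p0,yaw0,p1,yaw1,n):
    """p world, tool down"""
    p=np.array(p0,float);y=yaw0;out=[]
    for i in range(n):
        R=Ro.from_euler('xyz',[np.pi,0,y]).as_matrix()
        d=(np.array(p1)-p0)/n
        out.append(np.r_[R.T@d,0,0,-(yaw1-yaw0)/n].round(4).tolist());y+=(yaw1-yaw0)/n
    return out
E
python3 - <<'E'
from h import *
for n in("top","scene"):
    c=np.load(n+".npz");W=loc(cloud(c))*1000
    x,y,z=W[...,0],W[...,1],W[...,2]
    dz=0 if n=="top" else -3
    def rep(t,m):
        if m.sum()>4:
            r,k=rect(W/1000,m);print(n,t,k,np.round(r[0],1),np.round(r[1],1),round(r[2],1),'med',np.round(np.median(W[m],0),1))
    rep('box',(z>40+dz)&(x>-75)&(x<-25)&(y>12)&(y<70))
    rep('lugA',(z>38+dz)&(x>-45)&(x<-15)&(y>-15)&(y<14))
    rep('lugB',(z>44+dz)&(x>5)&(x<60)&(abs(y)<15))
    rep('lugEa',(z>24+dz)&(abs(x)<14)&(y>25)&(y<65))
    rep('lugEb',(z>24+dz)&(abs(x)<14)&(y<-25)&(y>-65))
    rep('railA',(z>29+dz)&(x<-79)&(x>-90)&(abs(y)<120)&(z<40))
    rep('railB',(z>29+dz)&(x>78)&(x<95)&(abs(y)<120)&(z<40))
    m=(x>32)&(x<68)&(abs(y)<100)&(abs(y)>16)&(z>15)&(z<60)
    f=np.polyfit(x[m],z[m],1);print('sideB slope',f,np.polyval(f,[30,76]))
    print(n,'zbench',np.nanmedian(z[(x>-150)&(x<-100)&(abs(y)<60)&(z<15)]))
    Wt=cloud(c);m=(Wt[...,2]>.12)&(Wt[...,2]<.2)&(Wt[...,0]>.65)&(Wt[...,0]<.85)&(abs(Wt[...,1]+.03)<.08);print('reag',np.nanmedian(Wt[m],0))
R=rows([.13,.535,.205],2.904,wor([-52,36,0])*0+np.array([.52,.03,.12]),1.686,12)
for r in R:print(r)
E
```

```text
top box 231 [-54.9  35.9] [48.5 34.2] 88.8 med [-55.4  35.8  45.7]
top lugA 32 [-35.5   0.8] [21.3 15.3] 85.7 med [-32.3   0.7  45.8]
top lugB 31 [31.8  0.9] [18.7  8. ] 85.7 med [31.5 -0.1 52. ]
top lugEa 25 [-1.3 49.2] [19.1  9.8] 3.4 med [-2.2 48.2 33.8]
top lugEb 26 [ -0.1 -49.5] [ 8.5 18.6] 84.0 med [ -0.8 -48.3  34.9]
top railA 139 [-81.7   0.4] [224.6   5.3] 89.9 med [-82.3   3.   33.8]
top railB 152 [81.6  1.1] [  5.5 225.3] 0.0 med [81.2  0.5 33.4]
sideB slope [-0.11157491 34.97174552] [31.62449819 26.49205229]
top zbench 2.151219253562875
reag [ 0.7901858  -0.05408945  0.14198314]
scene box 211 [-59.1  36.6] [49.9 31.8] 87.7 med [-60.8  37.   43.1]
scene lugA 46 [-36.1   1.4] [ 9.3 21. ] 3.1 med [-37.3   0.9  43.4]
scene lugB 39 [27.2  0.5] [19.5  9.6] 89.3 med [25.6 -0.2 47.9]
scene lugEa 33 [-5.3 48.5] [16.1  7.5] 7.9 med [-5.7 47.  30.5]
scene lugEb 40 [ -4.  -48.7] [19.8 11. ] 1.9 med [ -6.  -49.3  30.3]
scene railA 258 [-84.7   1. ] [ 10.7 226.8] 0.1 med [-87.4  -5.3  29.9]
scene railB 32 [79.3 -2.2] [  2.6 213.2] 0.0 med [78.9 -1.6 29.6]
sideB slope [-0.12856928 32.29471232] [28.43763397 22.52344717]
scene zbench -0.6098562393165308
reag [ 0.78230644 -0.06127559  0.14278539]
[-0.0415, -0.0333, 0.0071, 0.0, 0.0, 0.1015]
[-0.0446, -0.0289, 0.0071, 0.0, 0.0, 0.1015]
[-0.0473, -0.0242, 0.0071, 0.0, 0.0, 0.1015]
[-0.0496, -0.0193, 0.0071, 0.0, 0.0, 0.1015]
[-0.0513, -0.0142, 0.0071, 0.0, 0.0, 0.1015]
[-0.0524, -0.0089, 0.0071, 0.0, 0.0, 0.1015]
[-0.0531, -0.0035, 0.0071, 0.0, 0.0, 0.1015]
[-0.0531, 0.0019, 0.0071, 0.0, 0.0, 0.1015]
[-0.0527, 0.0072, 0.0071, 0.0, 0.0, 0.1015]
[-0.0517, 0.0125, 0.0071, 0.0, 0.0, 0.1015]
[-0.0501, 0.0177, 0.0071, 0.0, 0.0, 0.1015]
[-0.0481, 0.0227, 0.0071, 0.0, 0.0, 0.1015]
```

Call:
servo_tool(
  plan=[
    [100,0,0,0,0,0,-0.1765],
    [100,0,0,0,0,0,-0.1765],
    [100,-0.0258,-0.0462,0.00875,0,0,0],
    [100,-0.0258,-0.0462,0.00875,0,0,0],
    [100,-0.0258,-0.0462,0.00875,0,0,0],
    [100,-0.0258,-0.0462,0.00875,0,0,0],
    [100,-0.0258,-0.0462,0.00875,0,0,0],
    [100,-0.0258,-0.0462,0.00875,0,0,0],
  ],
)

```text
time_s: 1.1
ee_pos: [0.3158, 0.2754, 0.1527]
eef_rot: [3.142, 0.0, -3.026]
force: [1.2, 0.8, -0.3]
grip_width: 0.0939
grip_force: 0.0
```

Call:
servo_tool(
  plan=[
    [85,-0.0258,-0.0462,0.00875,0,0,0],
    [85,-0.0258,-0.0462,0.00875,0,0,0],
    [85,-0.0258,-0.0462,0.00875,0,0,0],
    [85,-0.0258,-0.0462,0.00875,0,0,0],
    [85,-0.0258,-0.0462,0.00875,0,0,0],
    [85,-0.0258,-0.0462,0.00875,0,0,0],
    [85,0,0,0,0,0,0],
    [85,0,0,0,0,0,0],
  ],
)

```text
time_s: 2.1
ee_pos: [0.5003, 0.0197, 0.1002]
eef_rot: [3.141, -0.001, -3.027]
force: [-0.2, 1.3, 0.9]
grip_width: 0.0798
grip_force: 0.0
```

Call:
servo_tool(
  plan=[
    [85,0,0,0.035,0,0,0],
    [85,0,0,0.022,0,0,0],
    [85,0,0,0.013,0,0,0],
    [85,0,0,0,0,0,0],
    [40,0,0,0,0,0,0],
    [40,0,0,0,0,0,0],
    [40,0,0,0,0,0,0],
    [40,0,0,0,0,0,0],
  ],
  force=10,
)

```text
time_s: 3.1
ee_pos: [0.5011, 0.0194, 0.0308]
eef_rot: [-3.142, 0.001, -3.026]
force: [-1.7, 0.6, 3.6]
grip_width: 0.0523
grip_force: 9.9
```

Call:
servo_tool(
  plan=[
    [40,0,0,-0.03,0,0,0],
    [40,0,0,-0.03,0,0,0],
    [40,-0.0066,-0.0425,0,0,0,0],
    [40,-0.0066,-0.0425,0,0,0,0],
    [40,-0.0066,-0.0425,0,0,0,0],
    [40,-0.0066,-0.0425,0,0,0,0],
    [40,-0.0066,-0.0425,0,0,0,0],
    [40,-0.0066,-0.0425,0,0,0,0],
  ],
)

```text
time_s: 4.1
ee_pos: [0.5696, -0.2308, 0.0904]
eef_rot: [3.141, -0.0, -3.027]
force: [0.2, 0.7, 0.1]
grip_width: 0.0523
grip_force: 9.9
```

Call:
servo_tool(
  plan=[
    [40,0,0,0,0,0,0],
    [40,0,0,0.035,0,0,0],
    [40,0,0,0.03,0,0,0],
    [40,0,0,0.014,0,0,0],
    [40,0,0,0.005,0,0,0],
    [40,0,0,0.0015,0,0,0],
    [40,0,0,0,0,0,0],
    [40,0,0,0,0,0,0],
  ],
)

```text
time_s: 5.1
ee_pos: [0.5698, -0.2295, 0.0056]
eef_rot: [-3.141, 0.001, -3.026]
force: [0.3, 0.9, -0.5]
grip_width: 0.0524
grip_force: 9.9
```

Call:
servo_tool(
  plan=[
    [40,0,0,0.0013,0,0,0],
    [75,0,0,0,0,0,0],
    [75,0,0,0,0,0,0],
    [75,0,0,0,0,0,0],
    [70,0,0,-0.03,0,0,0],
    [70,0,0,-0.04,0,0,0],
    [70,0,0,-0.03,0,0,0],
    [60,0,0,0,0,0,0],
  ],
)

```text
time_s: 6.1
ee_pos: [0.5704, -0.2298, 0.106]
eef_rot: [-3.139, 0.003, -3.026]
force: [0.1, 1.1, -0.7]
grip_width: 0.0591
grip_force: 0.0
```

Run:
```python
from h import *
from station import ctrl
c=ctrl.camera("scene");np.savez("s2.npz",**c);t=ctrl.camera("top");np.savez("t2.npz",**t)
W=cloud(t)
for n,c in(("top",t),("scene",c)):
    W=cloud(c);m=(W[...,2]>.008)&(W[...,2]<.04)&(W[...,0]>.52)&(W[...,0]<.64)&(W[...,1]<-.17)&(W[...,1]>-.29);print(n,rect(W,m),np.nanmedian(W[m],0))
    L=loc(W)*1000;x,y,z=[L[...,i] for i in range(3)]
    d=0 if n=="top" else -3
    m=(z>39+d)&(x>-50)&(x<-10)&(abs(y)<20)&(z<60);print('lugA',rect(L/1000,m))
o=ctrl.get_obs();p=o["ee_pos"];print(p,o["eef_rot"])
C2=np.array([.559,-.0085,0]);g=RC@[-.0305,0,.033]+C2
R=Ro.from_euler('xyz',o["eef_rot"]).as_matrix();print(R.T@(g-p))
cv2.imwrite("pics/s2.png",cv2.resize(c["pixels"][120:320,150:400,::-1],(750,600)))
```

```text
top (((0.0, 0.0), (0.0, 0.0), 0.0), 0) [nan nan nan]
lugA (((-32.65473556518555, -0.8136072158813477), (18.32284927368164, 9.96184253692627), 83.95243835449219), 30)
scene (((564.9559326171875, -230.3031768798828), (34.91368103027344, 51.58592224121094), 3.862449884414673), 310) [ 0.56154922 -0.23105577  0.01585525]
lugA (((-35.725120544433594, 0.8645162582397461), (20.08209991455078, 8.6611328125), 86.05264282226562), 41)
[ 0.56919402 -0.22925725  0.10297791] [ 3.14126632e+00 -5.84248016e-04 -3.02634220e+00]
[0.01519942 0.22044396 0.07005875]
  return np.nanmean(a, axis, out=out, keepdims=keepdims)
```

View pics/s2.png

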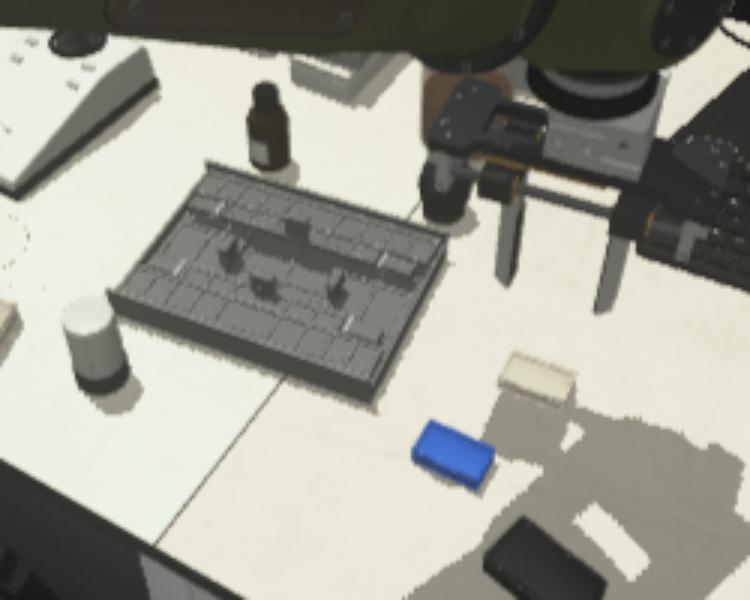

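Call:
servo_tool(
  plan=[
    [50,0.004,0.055,0,0,0,0],
    [45,0.004,0.055,0,0,0,0],
    [45,0.004,0.055,0,0,0,0],
    [45,0.004,0.055,0,0,0,0],
    [45,0,0,0.035,0,0,0],
    [45,0,0,0.025,0,0,0],
    [45,0,0,0.01,0,0,0],
    [45,0,0,0,0,0,0],
  ],
)

```text
time_s: 7.2
ee_pos: [0.5279, -0.0128, 0.033]
eef_rot: [3.141, -0.002, -3.027]
force: [0.9, -0.3, 0.7]
grip_width: 0.0423
grip_force: 0.0
```

Call:
servo_tool(
  plan=[
    [10,0,0,0,0,0,0],
    [10,0,0,0,0,0,0],
    [10,0,0,0,0,0,0],
    [10,0,0,0,0,0,0],
    [10,0,0,0,0,0,0],
    [10,0,0,0,0,0,0],
    [10,0,0,0,0,0,0],
    [10,0,0,0,0,0,0],
  ],
  force=15,
)

```text
time_s: 8.2
ee_pos: [0.5285, -0.0113, 0.0343]
eef_rot: [3.14, 0.001, -3.026]
force: [0.4, 12.4, 4.5]
grip_width: 0.0201
grip_force: 15.0
```

```bash
cat >> h.py <<'E'
def arc(r,h,z0,a0,a1,n,over=0):
    """(outward, up) steps of the lug point, mm: r along wall from hinge, h off mid-plane"""
    a=np.linspace(a0,a1,n+1);o=-r*np.cos(a)+h*np.sin(a);u=r*np.sin(a)+h*np.cos(a)
    return np.round(np.c_[np.diff(o),np.diff(u)],1).tolist()
E
python3 -c "
from h import *
print('A',arc(45.5,16,24,0,1.58,13));print('B',arc(45.5,16,24,.12,1.58,13));print('E',arc(57.5,16,11,0,1.61,14))"
```

```text
A [[2.3, 5.4], [2.9, 5.1], [3.5, 4.7], [4.1, 4.2], [4.5, 3.7], [5.0, 3.1], [5.3, 2.5], [5.6, 1.8], [5.7, 1.2], [5.8, 0.5], [5.9, -0.3], [5.8, -1.0], [5.6, -1.7]]
B [[2.7, 4.7], [3.2, 4.4], [3.6, 4.0], [4.1, 3.6], [4.4, 3.1], [4.8, 2.6], [5.0, 2.0], [5.2, 1.4], [5.3, 0.9], [5.4, 0.2], [5.4, -0.4], [5.3, -1.0], [5.2, -1.6]]
E [[2.2, 6.5], [2.9, 6.2], [3.6, 5.8], [4.3, 5.4], [4.9, 4.8], [5.4, 4.2], [5.8, 3.6], [6.2, 2.9], [6.5, 2.2], [6.7, 1.4], [6.8, 0.6], [6.9, -0.2], [6.8, -0.9], [6.6, -1.7]]
```

Call:
servo_tool(
  plan=[
    [10,0.0023,0.0015,-0.0054,0,0,0],
    [10,0.0029,0,-0.0051,0,0,0],
    [10,0.0035,0,-0.0047,0,0,0],
    [10,0.0041,0,-0.0042,0,0,0],
    [10,0.0045,0,-0.0037,0,0,0],
    [10,0.005,0,-0.0031,0,0,0],
    [10,0.0053,0,-0.0025,0,0,0],
    [10,0.0056,0,-0.0018,0,0,0],
  ],
)

```text
time_s: 9.2
ee_pos: [0.4953, -0.015, 0.0647]
eef_rot: [-3.141, 0.001, -3.026]
force: [2.9, 3.6, 0.2]
grip_width: 0.0195
grip_force: 15.0
```

Call:
servo_tool(
  plan=[
    [10,0.0057,0,-0.0012,0,0,0],
    [10,0.0058,0,-0.0005,0,0,0],
    [10,0.0059,0,0.0003,0,0,0],
    [10,0.0058,0,0.001,0,0,0],
    [10,0.0056,0,0.0017,0,0,0],
    [10,0.001,0,0,0,0,0],
    [10,0,0,0,0,0,0],
    [10,0,0,0,0,0,0],
  ],
)

```text
time_s: 10.2
ee_pos: [0.4657, -0.0185, 0.0638]
eef_rot: [-3.141, 0.001, -3.026]
force: [-1.3, 4.5, 7.9]
grip_width: 0.0197
grip_force: 15.0
```

Call:
servo_tool(
  plan=[
    [10,0.001,0,-0.0005,0,0,0],
    [10,0.001,0,-0.0005,0,0,0],
    [10,0.001,0,0,0,0,0],
    [10,0,0,0,0,0,0],
    [40,0,0,0,0,0,0],
    [40,0,0,0,0,0,0],
    [40,0,0,-0.02,0,0,0],
    [40,0,0,-0.03,0,0,0],
  ],
)

```text
time_s: 11.2
ee_pos: [0.462, -0.0189, 0.114]
eef_rot: [3.141, -0.002, -3.026]
force: [-0.1, 0.2, -0.2]
grip_width: 0.0373
grip_force: 0.0
```

```bash
cat >> h.py <<'E'
from station import ctrl
def dump(tag,view):
    t=ctrl.camera("top");s=ctrl.camera("scene")
    o=ctrl.get_obs();print(o["time_s"],o["ee_pos"].round(4))
    for n,c in(("top",t),("scene",s)):
        L=loc(cloud(c))*1000;x,y,z=[L[...,i] for i in range(3)]
        m=(z>62)&(z<85)&(abs(y)<105)
        for nm,q in(("A",m&(x<-60)&(x>-110)),("B",m&(x>60)&(x<110)),("Ea",(z>62)&(z<85)&(abs(x)<65)&(y>70)&(y<150)),("Eb",(z>62)&(z<85)&(abs(x)<65)&(y<-70)&(y>-150))):
            if q.sum()>8:
                i=0 if nm in"AB" else 1;j=1-i
                rim=q&(abs(L[...,j])>15);lg=q&(abs(L[...,j])<9)
                print(n,nm,q.sum(),'rim',np.nanmedian(L[rim],0).round(1),np.nanpercentile(L[rim][:,i],[5,95]).round(1),'lug',np.nanpercentile(L[lg][:,i],[2,98]).round(1) if lg.sum() else'')
    if view: c={"top":t,"scene":s}[view];cv2.imwrite(f"pics/{tag}.png",cv2.resize(c["pixels"][120:320,150:400,::-1],(750,600)))
E
python3 -c "
from h import *
dump('a',None)"
```

```text
11.3 [ 0.4638 -0.0191  0.1165]
scene A 431 rim [-76.2 -21.9  69.7] [-78.4 -70.6] lug [-98.4 -72.8]
```

```bash
cat >> h.py <<'E'
def tilt(side,c):
    """angle from fit of wall points; side A/B/Ea/Eb"""
    L=loc(cloud(c))*1000;i=0 if side in"AB" else 1;s={"A":-1,"B":1,"Ea":1,"Eb":-1}[side]
    n=L[...,i]*s;j=L[...,1-i];z=L[...,2]
    m=(n>55)&(n<(92 if i==0 else 125))&(abs(j)>14)&(abs(j)<(95 if i==0 else 60))&(z>38)&(z<66)
    if i: m&=n>90
    if m.sum()<20:return None
    f=np.polyfit(z[m],n[m],1);r=n[m]-np.polyval(f,z[m]);k=abs(r)<3;f=np.polyfit(z[m][k],n[m][k],1)
    return m.sum(),round(np.pi/2+np.arctan(f[0]),3),np.polyval(f,[33,70]).round(1)
E
python3 -c "
from h import *
for n in('scene','top'):print(tilt('A',ctrl.camera(n)))"
```

```text
(np.int64(536), np.float64(1.465), array([80.3, 76.3]))
None
```

Call:
servo_tool(
  plan=[
    [0,-0.028,0,0,0,0,0],
    [0,-0.027,0,0,0,0,0],
    [0,0,0,0.03,0,0,0],
    [0,0,0,0.028,0,0,0],
    [0,0.01,0,0,0,0,0],
    [0,0.008,0,0,0,0,0],
    [0,0.005,0,0,0,0,0],
    [0,0.002,0,0,0,0,0],
  ],
)

```text
time_s: 12.4
ee_pos: [0.4931, -0.0154, 0.057]
eef_rot: [-3.141, 0.003, -3.027]
force: [9.8, 2.6, -1.8]
grip_width: -0.0001
grip_force: 4.7
```

Call:
servo_tool(
  plan=[
    [0,-0.02,0,0,0,0,0],
    [45,0,0.001,-0.05,0,0,0],
    [45,-0.04,0,0,0,0,0],
    [45,-0.0385,0,0,0,0,0],
    [45,0,0,0.03,0,0,0],
    [45,0,0,0.025,0,0,0],
    [45,0,0,0.014,0,0,0],
    [45,0,0,0,0,0,0],
  ],
)

```text
time_s: 13.4
ee_pos: [0.5898, -0.003, 0.0366]
eef_rot: [3.141, -0.001, -3.026]
force: [-0.6, -0.1, -0.7]
grip_width: 0.0423
grip_force: 0.0
```

Call:
servo_tool(
  plan=[
    [10,0,0,0,0,0,0],
    [10,0,0,0,0,0,0],
    [10,0,0,0,0,0,0],
    [10,0,0,0,0,0,0],
    [10,0,0,0,0,0,0],
    [10,0,0,0,0,0,0],
    [10,0,0,0,0,0,0],
    [10,0,0,0,0,0,0],
  ],
  force=20,
)

```text
time_s: 14.4
ee_pos: [0.5904, -0.0037, 0.0374]
eef_rot: [-3.141, 0.001, -3.027]
force: [0.1, -5.6, 1.8]
grip_width: 0.0196
grip_force: 20.0
```

Outward for side_b is −tool x.

Call:
servo_tool(
  plan=[
    [10,-0.0027,0,-0.0047,0,0,0],
    [10,-0.0032,0,-0.0044,0,0,0],
    [10,-0.0036,0,-0.004,0,0,0],
    [10,-0.0041,0,-0.0036,0,0,0],
    [10,-0.0044,0,-0.0031,0,0,0],
    [10,-0.0048,0,-0.0026,0,0,0],
    [10,-0.005,0,-0.002,0,0,0],
    [10,-0.0052,0,-0.0014,0,0,0],
  ],
)

```text
time_s: 15.4
ee_pos: [0.6224, 0.0001, 0.0626]
eef_rot: [-3.141, -0.002, -3.027]
force: [-3.6, -5.4, 0.3]
grip_width: 0.0197
grip_force: 20.0
```

Call:
servo_tool(
  plan=[
    [10,-0.0053,0,-0.0009,0,0,0],
    [10,-0.0054,0,-0.0002,0,0,0],
    [10,-0.0054,0,0.0004,0,0,0],
    [10,-0.0053,0,0.001,0,0,0],
    [10,-0.0052,0,0.001,0,0,0],
    [10,-0.001,0,0,0,0,0],
    [40,0,0,0,0,0,0],
    [40,0,0,0,0,0,0],
  ],
)

```text
time_s: 16.4
ee_pos: [0.6501, 0.0043, 0.0611]
eef_rot: [3.141, -0.0, -3.026]
force: [-0.5, 1.0, 0.2]
grip_width: 0.0358
grip_force: 0.0
```

Call:
servo_tool(
  plan=[
    [40,0,0,-0.052,0,0,0],
    [0,0.026,0,0,0,0,0],
    [0,0.026,0,0,0,0,0],
    [0,0,0,0.03,0,0,0],
    [0,0,0,0.019,0,0,0],
    [0,-0.013,0,0,0,0,0],
    [0,-0.01,0,0,0,0,0],
    [0,-0.004,0,0,0,0,0],
  ],
)

```text
time_s: 17.4
ee_pos: [0.6217, 0.0009, 0.0636]
eef_rot: [3.141, -0.012, -3.026]
force: [-49.7, -4.5, 28.2]
grip_width: 0.0003
grip_force: 24.9
```

Call:
servo_tool(
  plan=[
    [0,0.005,0,0,0,0,0],
    [0,0.015,0,0,0,0,0],
    [0,0.01,0,0,0,0,0],
    [0,0,0,-0.05,0,0,0],
    [0,0,0,0,0,0,0],
    [0,0,0,0,0,0,0],
    [0,0,0,0,0,0,0],
    [0,0,0,0,0,0,0],
  ],
)

```text
time_s: 18.4
ee_pos: [0.5954, -0.0024, 0.1135]
eef_rot: [3.141, -0.001, -3.026]
force: [-0.1, -0.1, 0.1]
grip_width: 0.0008
grip_force: 0.0
```

```bash
python3 -c "
from h import *
dump('b1','scene')
for n in('scene','top'):
  c=ctrl.camera(n)
  print(n,tilt('A',c),tilt('B',c))"
```

```text
18.5 [ 0.5955 -0.0024  0.1139]
top A 43 rim [-76.3 -85.1  73.8] [-78.8 -69.7] lug 
top B 25 rim [75.6 56.9 74.4] [73.4 79.3] lug 
scene A 429 rim [-82.2 -19.   70.1] [-84.6 -77.5] lug [-104.6  -78.7]
scene B 355 rim [ 70.  -25.4  68.7] [65.9 73.8] lug [67.9 93. ]
scene (np.int64(449), np.float64(1.595), array([81.8, 82.7])) (np.int64(472), np.float64(1.583), array([69.2, 69.6]))
top None None
```

View pics/b1.png

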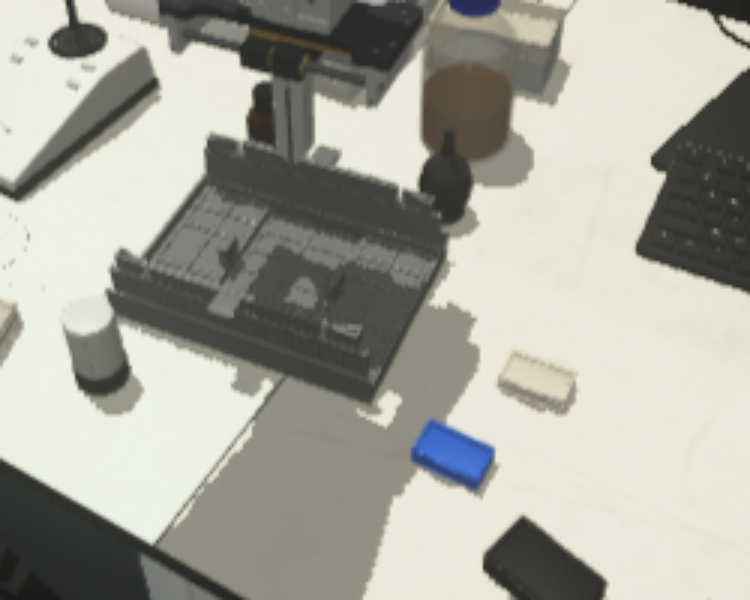

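Call:
servo_tool(
  plan=[
    [35,0,0,0,0,0,0.1745],
    [35,0,0,0,0,0,0.1745],
    [35,0,0,0,0,0,0.1745],
    [35,0,0,0,0,0,0.1745],
    [35,0,0,0,0,0,0.1745],
    [35,0,0,0,0,0,0.1745],
    [35,0,0,0,0,0,0.1745],
    [35,0,0,0,0,0,0.1745],
  ],
)

```text
time_s: 19.6
ee_pos: [0.5956, -0.0024, 0.1143]
eef_rot: [-3.142, -0.0, 1.855]
force: [-0.3, 0.3, -0.4]
grip_width: 0.0324
grip_force: 0.0
```

Call:
servo_tool(
  plan=[
    [35,0,0,0,0,0,0.175],
    [35,0.025,-0.02,0,0,0,0],
    [35,0.0228,-0.0185,0,0,0,0],
    [35,0,0,0.03,0,0,0],
    [35,0,0,0.02,0,0,0],
    [35,0,0,0,0,0,0],
    [35,0,0,0,0,0,0],
    [35,0,0,0,0,0,0],
  ],
)

```text
time_s: 20.6
ee_pos: [0.5524, 0.0407, 0.0653]
eef_rot: [3.14, 0.0, 1.686]
force: [-0.7, -0.0, 0.1]
grip_width: 0.033
grip_force: 0.0
```

Run:
```python
from h import *
o=ctrl.get_obs();p=o["ee_pos"];g=RC@[0,.0485,.020]+[.5573,-.0075,0]
R=Ro.from_euler('xyz',o["eef_rot"]).as_matrix();print(p.round(4),o["eef_rot"].round(3),(R.T@(g-p)).round(4))
```

```text
[0.5524 0.0407 0.0653] [3.14  0.    1.686] [ 0.0001 -0.0008  0.0453]
```

Call:
servo_tool(
  plan=[
    [35,0,-0.0006,0.025,0,0,0],
    [35,0,0,0.014,0,0,0],
    [35,0,0,0.006,0,0,0],
    [35,0,0,0,0,0,0],
    [5,0,0,0,0,0,0],
    [5,0,0,0,0,0,0],
    [5,0,0,0,0,0,0],
    [5,0,0,0,0,0,0],
  ],
  force=35,
)

```text
time_s: 21.6
ee_pos: [0.5515, 0.0406, 0.0198]
eef_rot: [3.141, 0.0, 1.686]
force: [-1.7, -0.7, 6.2]
grip_width: 0.0195
grip_force: 35.0
```

Call:
servo_tool(
  plan=[
    [5,0.0022,0,-0.0065,0,0,0],
    [5,0.0029,0,-0.0062,0,0,0],
    [5,0.0036,0,-0.0058,0,0,0],
    [5,0.0043,0,-0.0054,0,0,0],
    [5,0.0049,0,-0.0048,0,0,0],
    [5,0.0054,0,-0.0042,0,0,0],
    [5,0.0058,0,-0.0036,0,0,0],
    [5,0.0062,0,-0.0029,0,0,0],
  ],
)

```text
time_s: 22.6
ee_pos: [0.5472, 0.0759, 0.059]
eef_rot: [-3.142, 0.0, 1.686]
force: [2.3, -4.3, -4.7]
grip_width: 0.0196
grip_force: 35.0
```

Call:
servo_tool(
  plan=[
    [5,0.0065,0,-0.0022,0,0,0],
    [5,0.0067,0,-0.0014,0,0,0],
    [5,0.0068,0,-0.0006,0,0,0],
    [5,0.0069,0,0.0002,0,0,0],
    [5,0.0068,0,0.0009,0,0,0],
    [5,0.0066,0,0.0012,0,0,0],
    [5,0.001,0,0,0,0,0],
    [5,0,0,0,0,0,0],
  ],
)

```text
time_s: 23.6
ee_pos: [0.5425, 0.117, 0.0612]
eef_rot: [3.141, -0.0, 1.686]
force: [-1.6, -2.3, 5.9]
grip_width: 0.0187
grip_force: 35.0
```

Call:
servo_tool(
  plan=[
    [5,0.001,0,0,0,0,0],
    [5,0.001,0,0,0,0,0],
    [5,0.001,0,0,0,0,0],
    [5,0.001,0,0,0,0,0],
    [5,0,0,0,0,0,0],
    [5,0,0,0,0,0,0],
    [5,0,0,0,0,0,0],
    [5,0,0,0,0,0,0],
  ],
)

```text
time_s: 24.6
ee_pos: [0.542, 0.1204, 0.0604]
eef_rot: [-3.141, 0.0, 1.686]
force: [2.7, -5.1, -1.2]
grip_width: 0.0188
grip_force: 35.0
```

```bash
python3 -c "
from h import *
dump('e1',None)
for n in('scene','top'):
  c=ctrl.camera(n)
  print(n,[tilt(k,c) for k in('A','B','Ea')])"
```

```text
24.7 [0.542  0.1204 0.0604]
top A 253 rim [-77.  -15.7  74.2] [-79.9 -72. ] lug [-99.8 -74.6]
top B 310 rim [ 74.9 -18.2  73.3] [72.  79.2] lug [73.2 98.6]
scene A 445 rim [-82.1  15.8  70. ] [-84.9 -73.1] lug [-104.3  -79.1]
scene B 378 rim [ 70.2 -16.2  69.4] [65.4 75.2] lug [68.8 94.2]
scene Ea 316 rim [-23.1 103.1  70.2] [100.1 133.7] lug [100.2 136.8]
scene [(np.int64(447), np.float64(1.611), array([81.6, 83.1])), (np.int64(472), np.float64(1.59), array([69.1, 69.8])), (np.int64(164), np.float64(1.512), array([102.9, 100.7]))]
top [(np.int64(32), np.float64(1.5), array([80.7, 78.1])), (np.int64(157), np.float64(1.586), array([73.2, 73.8])), None]
```

Call:
servo_tool(
  plan=[
    [0,0,0,0,0,0,0],
    [0,0,0,0,0,0,0],
    [0,0.001,0,0,0,0,0],
    [0,0.001,0,0,0,0,0],
    [0,0.001,0,0,0,0,0],
    [0,0,0,0,0,0,0],
    [0,0,0,0,0,0,0],
    [0,0,0,0,0,0,0],
  ],
  force=60,
)

```text
time_s: 25.8
ee_pos: [0.5417, 0.123, 0.0597]
eef_rot: [-3.141, 0.001, 1.685]
force: [6.4, -7.4, -9.7]
grip_width: 0.0181
grip_force: 60.0
```

```bash
python3 -c "
from h import *
c=ctrl.camera('scene');print(tilt('Ea',c))
cv2.imwrite('pics/e2.png',cv2.resize(c['pixels'][140:240,170:310,::-1],(784,560),interpolation=2))"
```

```text
(np.int64(182), np.float64(1.546), array([104.2, 103.3]))
```

View pics/e2.png

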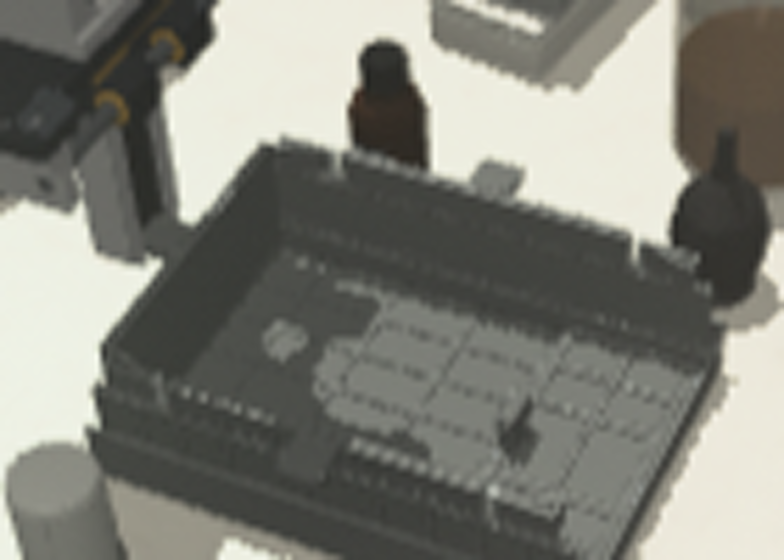

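Call:
servo_tool(
  plan=[
    [0,0.001,0,0.0005,0,0,0],
    [0,0.001,0,0.0005,0,0,0],
    [0,0.001,0,0,0,0,0],
    [0,0.001,0,0,0,0,0],
    [0,0.001,0,0,0,0,0],
    [0,0,0,0,0,0,0],
    [0,0,0,0,0,0,0],
    [0,0,0,0,0,0,0],
  ],
)

```text
time_s: 26.85
ee_pos: [0.5412, 0.1267, 0.0584]
eef_rot: [-3.14, 0.003, 1.685]
force: [7.1, -16.3, -12.2]
grip_width: 0.0176
grip_force: 60.0
```

```bash
python3 -c "
from h import *
c=ctrl.camera('scene');print(tilt('Ea',c))"
```

```text
(np.int64(194), np.float64(1.622), array([105.3, 107.2]))
```

Call:
servo_tool(
  plan=[
    [0,-0.001,0,0,0,0,0],
    [35,0,0,0,0,0,0],
    [35,0,0,0,0,0,0],
    [35,0,0,0,0,0,0],
    [35,0,0,-0.02,0,0,0],
    [35,0,0,-0.025,0,0,0],
    [35,0,0,0,0,0,0],
    [35,0,0,0,0,0,0],
  ],
)

```text
time_s: 27.9
ee_pos: [0.5409, 0.1277, 0.1038]
eef_rot: [-3.141, -0.0, 1.686]
force: [-0.6, 0.6, -0.3]
grip_width: 0.0329
grip_force: 0.0
```

Run:
```python
from h import *
c=ctrl.camera('scene');print([tilt(k,c) for k in('Ea','A','B')])
o=ctrl.get_obs();p=o["ee_pos"];g=RC@[0,-.0485,.020]+[.5573,-.0085,0]
R=Ro.from_euler('xyz',o["eef_rot"]).as_matrix();print(p.round(4),o["eef_rot"].round(3),(R.T@(g-p)).round(4))
t=ctrl.camera('top')
for n,c,d in(('t',t,0),('s',c,-3)):
    L=loc(cloud(c))*1000;x,y,z=[L[...,i] for i in range(3)]
    m=(z>24+d)&(abs(x)<18)&(y<-25)&(y>-65)&(z<45);print(n,rect(L/1000,m))
```

```text
[(np.int64(172), np.float64(1.55), array([103.8, 103. ])), (np.int64(455), np.float64(1.591), array([81.8, 82.6])), (np.int64(471), np.float64(1.598), array([69., 70.]))]
[0.5408 0.1277 0.1036] [-3.14   0.     1.686] [-0.1856  0.0009  0.0836]
t (((-0.02288055419921875, -49.504371643066406), (8.31904125213623, 19.53150749206543), 84.06270599365234), 26)
s (((-4.8531036376953125, -49.14155578613281), (20.999032974243164, 11.478672981262207), 8.466438293457031), 43)
```

Call:
servo_tool(
  plan=[
    [35,-0.045,0,0,0,0,0],
    [35,-0.05,0.0005,0,0,0,0],
    [35,-0.05,0,0,0,0,0],
    [35,-0.0415,0,0,0,0,0],
    [35,0,0,0.04,0,0,0],
    [35,0,0,0.03,0,0,0],
    [35,0,0,0,0,0,0],
    [35,0,0,0,0,0,0],
  ],
)

```text
time_s: 29.0
ee_pos: [0.5636, -0.0575, 0.0355]
eef_rot: [3.141, 0.0, 1.686]
force: [0.1, 0.5, -0.4]
grip_width: 0.0334
grip_force: 0.0
```

Call:
servo_tool(
  plan=[
    [35,0,0,0.009,0,0,0],
    [35,0,0,0.005,0,0,0],
    [35,0,0,0,0,0,0],
    [5,0,0,0,0,0,0],
    [5,0,0,0,0,0,0],
    [5,0,0,0,0,0,0],
    [5,0,0,0,0,0,0],
    [5,0,0,0,0,0,0],
  ],
  force=45,
)

```text
time_s: 30.0
ee_pos: [0.5631, -0.0575, 0.0208]
eef_rot: [-3.141, -0.0, 1.686]
force: [-4.0, 0.9, 5.2]
grip_width: 0.0194
grip_force: 45.0
```

Call:
servo_tool(
  plan=[
    [5,-0.0022,0,-0.0065,0,0,0],
    [5,-0.0029,0,-0.0062,0,0,0],
    [5,-0.0036,0,-0.0058,0,0,0],
    [5,-0.0043,0,-0.0054,0,0,0],
    [5,-0.0049,0,-0.0048,0,0,0],
    [5,-0.0054,0,-0.0042,0,0,0],
    [5,-0.0058,0,-0.0036,0,0,0],
    [5,-0.0062,0,-0.0029,0,0,0],
  ],
)

```text
time_s: 31.0
ee_pos: [0.5671, -0.0928, 0.0602]
eef_rot: [-3.141, -0.0, 1.686]
force: [-2.4, 3.8, -7.2]
grip_width: 0.0192
grip_force: 45.0
```

Call:
servo_tool(
  plan=[
    [5,-0.0065,0,-0.0022,0,0,0],
    [5,-0.0067,0,-0.0014,0,0,0],
    [5,-0.0068,0,-0.0006,0,0,0],
    [5,-0.0069,0,0.0002,0,0,0],
    [5,-0.0068,0,0.0009,0,0,0],
    [5,-0.0066,0,0.0012,0,0,0],
    [5,-0.001,0,0,0,0,0],
    [5,-0.001,0,0,0,0,0],
  ],
  force=60,
)

```text
time_s: 32.0
ee_pos: [0.5719, -0.1344, 0.062]
eef_rot: [-3.141, -0.001, 1.686]
force: [-2.6, 7.8, -5.3]
grip_width: 0.0171
grip_force: 60.0
```

Call:
servo_tool(
  plan=[
    [0,-0.001,0,0,0,0,0],
    [0,-0.001,0,0.0005,0,0,0],
    [0,-0.001,0,0,0,0,0],
    [0,-0.001,0,0.0005,0,0,0],
    [0,-0.001,0,0,0,0,0],
    [0,-0.001,0,0,0,0,0],
    [0,0,0,0,0,0,0],
    [0,0,0,0,0,0,0],
  ],
)

```text
time_s: 33.0
ee_pos: [0.5725, -0.1399, 0.0603]
eef_rot: [-3.141, -0.002, 1.686]
force: [-0.5, 8.4, -9.2]
grip_width: 0.0167
grip_force: 60.0
```

```bash
python3 -c "
from h import *
c=ctrl.camera('scene');print(tilt('Eb',c),tilt('Ea',c))
c=ctrl.camera('top');print(tilt('Eb',c))"
```

```text
(np.int64(62), np.float64(1.533), array([106. , 104.6])) (np.int64(175), np.float64(1.543), array([104., 103.]))
None
```

Call:
servo_tool(
  plan=[
    [0,-0.001,0,0.0005,0,0,0],
    [0,-0.001,0,0.0005,0,0,0],
    [0,-0.001,0,0,0,0,0],
    [0,-0.001,0,0,0,0,0],
    [0,-0.001,0,0,0,0,0],
    [0,0,0,0,0,0,0],
    [0,0,0,0,0,0,0],
    [0,0,0,0,0,0,0],
  ],
)

```text
time_s: 34.1
ee_pos: [0.573, -0.1442, 0.0589]
eef_rot: [-3.14, -0.003, 1.687]
force: [1.6, 12.8, -13.1]
grip_width: 0.0161
grip_force: 60.0
```

```bash
python3 -c "
from h import *
c=ctrl.camera('scene');print(tilt('Eb',c),tilt('Ea',c))"
```

```text
(np.int64(52), np.float64(1.601), array([107.1, 108.3])) (np.int64(172), np.float64(1.535), array([104.1, 102.8]))
```

Call:
servo_tool(
  plan=[
    [0,-0.001,0,0.0003,0,0,0],
    [0,-0.001,0,0,0,0,0],
    [0,-0.0005,0,0,0,0,0],
    [0,0,0,0,0,0,0],
    [0,0.001,0,0,0,0,0],
    [35,0,0,0,0,0,0],
    [35,0,0,0,0,0,0],
    [35,0,0,0,0,0,0],
  ],
)

```text
time_s: 35.15
ee_pos: [0.5739, -0.1477, 0.0603]
eef_rot: [3.14, 0.001, 1.685]
force: [-1.0, 0.0, 0.5]
grip_width: 0.0326
grip_force: 0.0
```

Call:
servo_tool(
  plan=[
    [35,0,0,-0.03,0,0,0],
    [35,0,0,-0.04,0,0,0],
    [35,0,0,-0.05,0,0,0],
    [35,-0.04,0,-0.03,0,0,0],
    [35,-0.05,0,0,0,0,0],
    [35,-0.05,0,0,0,0,0],
    [35,0,0,0,0,0,0],
    [35,0,0,0,0,0,0],
  ],
)

```text
time_s: 36.15
ee_pos: [0.5895, -0.286, 0.2096]
eef_rot: [3.142, -0.0, 1.685]
force: [-0.2, 0.5, 0.6]
grip_width: 0.0329
grip_force: 0.0
```

```bash
python3 -c "
from h import *
dump('f','scene');c=ctrl.camera('scene');print([tilt(k,c) for k in('Ea','Eb','A','B')])"
```

```text
36.25 [ 0.5898 -0.2852  0.21  ]
top A 273 rim [-76.6 -17.1  73.9] [-79.7 -66.6] lug [-99.5 -74.8]
top B 336 rim [74.7 18.  73.6] [68.3 78.8] lug [73.2 98.4]
top Ea 197 rim [-17.8 103.9  74. ] [101.5 106.9] lug [101.5 126.6]
top Eb 191 rim [ -16.1 -104.1   73.6] [-106.9 -101.3] lug [-126.6 -101.6]
scene A 458 rim [-82.  -22.1  69.9] [-84.7 -68.5] lug [-104.6  -79.2]
scene B 384 rim [ 70.1 -16.2  69.3] [64.9 74.6] lug [68.7 94.3]
scene Ea 227 rim [-17.1 103.7  69.6] [101.8 108. ] lug [102.8 126.8]
scene Eb 212 rim [ -15.7 -103.7   70.8] [-106.2 -100. ] lug [-125.9 -100.8]
[(np.int64(171), np.float64(1.552), array([103.8, 103.1])), (np.int64(108), np.float64(1.536), array([105.6, 104.3])), (np.int64(460), np.float64(1.592), array([81.8, 82.6])), (np.int64(472), np.float64(1.592), array([69. , 69.7]))]
```

View pics/f.png

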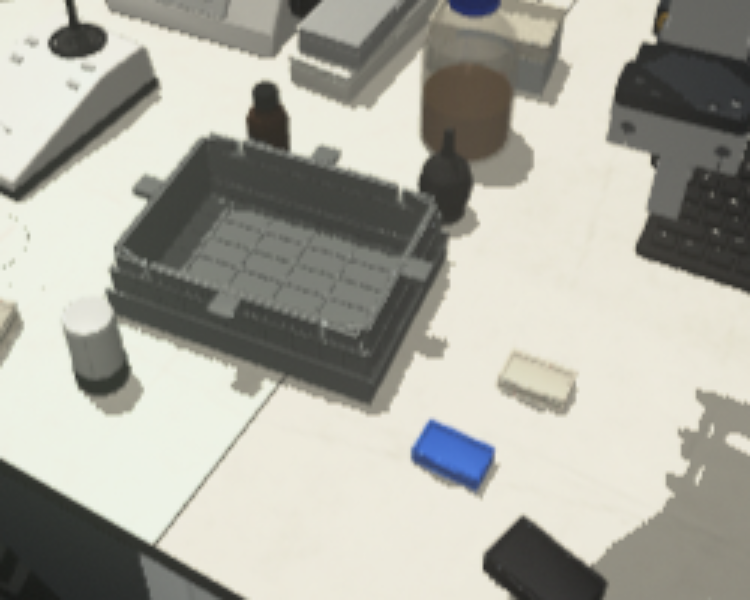

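All four walls stand upright, with lugs pointing outward at (325,157), (415,265), (225,302) and (150,188). The cover-glass box lies flat on the bench at (538,378). The stain bottle, blower, objective case and reagent bottle haven't moved, and the arm is clear of everything.

```bash
python3 -c "
from station import ctrl
print(ctrl.hand_in())"
```

```text
the job is handed in; nothing more can be done
None
```

The job is handed in at about 36 s of the 72 s: the cover-glass box lies flat on the bench, all four crate walls stand upright with both end walls held by their catches, and the bottles, objective case and air blower are still in place.

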